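# Count along the rack and file the card box in the third gap

## Robot

A 6-joint arm with a two-finger parallel gripper is mounted at the origin on the work surface. World frame = base frame: x ahead of the robot, y to its left, z up, the work surface at z = 0. Lengths are in m, angles in rad, forces in N, time in s.
With the tool pointing down it reaches from about 0.425 to 0.95 m from the base axis. Payload 14.7 kg.
Tool frame: the origin (TCP) lies at the very end of the fingers, on their centre line; the grasp point (between the pads) lies 19 mm behind it; z points along the fingers, y is the direction in which the jaws open and shut (so a half turn about z gives the same grasp; the last joint's range is limited). The gripper opens to 85 mm and grips with 20 to 120 N. Pads are 22 mm wide; open, the fingers measure 114 mm over their backs; the gripper's body (76 mm by 85 mm) begins 54 mm behind the grasp point. The pads swing forward as they close: fully open they stand 13 mm farther back than shut.
Start: joints at [1.169, 0.48, 1.596, -0, 1.065, -0.047], TCP at [0.226, 0.61, 0.231] pointing down, gripper open.
Joint ranges: [-2.75, 2.75], [-0.82, 2.05], [0.23, 2.67], [-1.56, 4.7], [0.09, 2.69], [-2.92, 2.92]. Speed limits (rad/s): [1.89, 1.89, 2.39, 3.01, 3.01, 3.01].

## Interface

Orientations are given as a unit quaternion [x, y, z, w].
In Python, from rig import ctrl, eyes, job gives the robot as it stands.
- The arm moves only by the tool servo_tool, never from a script. Its argument "steps" is a list of rows, each an object of numbers: "dx", "dy", "dz": the shift along the tool's x, y, z in cm; "wx", "wy", "wz": the turn, a rotation vector about the tool's x, y, z in degrees; "gripper": the closure, from -1 (fully open) to 1 (shut). In form: [{"dx": .., "dy": .., "dz": .., "wx": .., "wy": .., "wz": .., "gripper": ..}, ...]. A call has 1 to 8 rows; each row is the pose to reach, as a shift and turn from the pose measured when the call began, along the tool's axes at that moment; what a row does not reach only later rows make up. A row lasts 1/12 s, in which the tool goes at most 41.7 mm and 7.16 degrees, less where a joint would pass 70% of its speed; a pose out of reach is approached as far as the arm can. A call with a gripper value outside its range is refused whole. The fingers move at their own pace and stop on an object; the grip force is fixed at half the most. Time passes only in rows, so rows that repeat a pose let the fingers close. It gives the time, the measured TCP pose, the force and the opening at its end, in the units of the state.
- ctrl.state(): the state, without advancing time (a new reading comes with each control period).
- eyes.snapshot(name): name is "side" or "top" or "wrist"; returns a dict with "frame" (400x640x3 uint8, red, green, blue), "depth" (400x640 float32, m along the optical axis (not along the pixel's ray), 0 where there is no reading), "vfov" (degrees; the focal length in pixels is half the picture's height over the tangent of half this angle, whatever the lens; pixels are square), "cx", "cy" (the principal point, pixels), "R" (3x3) and "t" (3): a world point X has camera coordinates R X + t; the wrist camera has in their place "T_tool_cam" (4x4, takes a point from camera to tool coordinates, whose origin is the TCP and whose axes are the flange's). Camera axes: x right, y down, z forward; pixel columns grow to the right and rows downward; lengths in m; the calibration is good to about 2 mm. A picture is of the moment at which its call begins: read the wrist's pose just before it.
- job.sign_off(): hands the job in, once; it reports no verdict.
The state is a dict: "t": time; "qpos": joint angles; "dq": joint speeds; "tau": joint torques, N m; "position": TCP position; "orientation": TCP orientation; "wrist_force": force on the tool from outside, world axes, zero at the start; "wrist_torque": the same for the moment, N m; "opening": finger opening in m.
Only numpy, scipy, OpenCV 4.12 (cv2) and the standard library are available. Lean on these libraries where they do the work, as an engineer would, in place of code of your own. Each camera call takes 0.05 s, during which the arm holds its last target. There are 200 camera calls.

## Task

Count the gaps of the white rack from its orange-knob end, filled ones included, by running a fingertip along the top of the wooden rail: set it down at the first gap, slide it over the second to the middle of the third, and go no further along the rail. Then push the red card box along the table into that third gap until it is fully home, without lifting it or upsetting anything else, and draw the hand back clear.

Things in the scene. Friction and masses are not known exactly. Their poses are not given: they have to be found in the camera images.
- rack: White fixed rack, 432 wide (y) x 98 deep (x) x 40 high (70 at the rail's end posts). Six gaps 58 wide, 82 deep, pitch 66, open at top and mouth, bare table as floor; dividers 8 thick, noses round. Origin: on the table at the rack's middle. x points into the gaps, away from the robot (mouth x=-41, noses -45, backstop face +41); y points left seen from the robot.
- card_box: Red card box to be pushed home, 86 long (its x) x 50 wide (its y) x 24 high, about 0.14 kg, flat on the table before the rack, long side roughly along the gaps; white panel with red diamond on top. Origin: centre of its underside. Fully home, its far end touches the backstop and its near end stands 4 out of the mouth.
- orange_knob: Orange round knob, 30 in diameter, 34 high, fixed on top of one end cheek of the rack (top at 74 above the table), either the left or the right end: the count starts at this end. Origin: centre of its underside.
- grey_knob: Grey round knob of the same shape on the other end of the rack. Origin: centre of its underside.
- rail: The rail: one pale wooden bar, 20 wide, 396 long, top 64 above the table, across all six gaps over the backstop (centre line at the rack's x=+47). Origin: middle of its underside, 52 above the table. Softly sprung: it dips straight down as a whole by up to 8, about 2 N to start, 4 N at the bottom.
- top_a (a point): Middle of the top of the stretch of rail at gap a, 64 above the table at rest (gaps a to f run from the rack's left, +y, to its right). The stretch is 66 along the rack's y and 20 along x; black grooves part the stretches. Axes as the rack's.
- slot_a (a point): Point on the table in gap a (leftmost), on its centre line: the card box's origin is here when it is fully home. Axes as the rack's.
- top_b (a point): Middle of the top of the stretch of rail at gap b, 64 above the table at rest (gaps a to f run from the rack's left, +y, to its right). The stretch is 66 along the rack's y and 20 along x; black grooves part the stretches. Axes as the rack's.
- slot_b (a point): Point on the table in gap b (number 2 from the left), on its centre line: the card box's origin is here when it is fully home. Axes as the rack's.
- top_c (a point): Middle of the top of the stretch of rail at gap c, 64 above the table at rest (gaps a to f run from the rack's left, +y, to its right). The stretch is 66 along the rack's y and 20 along x; black grooves part the stretches. Axes as the rack's.
- slot_c (a point): Point on the table in gap c (number 3 from the left), on its centre line: the card box's origin is here when it is fully home. Axes as the rack's.
- top_d (a point): Middle of the top of the stretch of rail at gap d, 64 above the table at rest (gaps a to f run from the rack's left, +y, to its right). The stretch is 66 along the rack's y and 20 along x; black grooves part the stretches. Axes as the rack's.
- slot_d (a point): Point on the table in gap d (number 4 from the left), on its centre line: the card box's origin is here when it is fully home. Axes as the rack's.
- top_e (a point): Middle of the top of the stretch of rail at gap e, 64 above the table at rest (gaps a to f run from the rack's left, +y, to its right). The stretch is 66 along the rack's y and 20 along x; black grooves part the stretches. Axes as the rack's.
- slot_e (a point): Point on the table in gap e (number 5 from the left), on its centre line: the card box's origin is here when it is fully home. Axes as the rack's.
- top_f (a point): Middle of the top of the stretch of rail at gap f, 64 above the table at rest (gaps a to f run from the rack's left, +y, to its right). The stretch is 66 along the rack's y and 20 along x; black grooves part the stretches. Axes as the rack's.
- slot_f (a point): Point on the table in gap f (rightmost), on its centre line: the card box's origin is here when it is fully home. Axes as the rack's.
- blue_box: Blue card box, same size as the red one, already filed in gap b or f. Leave alone. Origin: centre of underside.
- green_box: Green card box, same size, already filed in the other of gaps b and f. Leave alone. Origin: centre of underside.
- mug: White mug, 80 in diameter, 92 high, handle to its +y. Leave alone. Origin: centre of underside.
- juice: Amber bottle, 68 in diameter, 220 high. Leave alone. Origin: centre of underside.
- candle: White candle jar, 80 in diameter, 70 high. Leave alone. Origin: centre of underside.
- remote: Black remote control, 44 (its x) x 165 (its y) x 20 high, left of the card box. Leave alone. Origin: centre of underside.
- case: Blue glasses case, 60 (its x) x 160 (its y) x 40 high. Leave alone. Origin: centre of underside.

How it is judged:
By the outcome, as a careful person would: the job done as asked, in the order asked, and still so for the second after the job is handed in, with the robot touching nothing.
It also fails if it takes over 64 s, if anything falls off the work surface, if the arm or the gripper's body presses on something with over 40 N, if the wrist force passes 120 N, or if a joint passes its speed limit or range.

## Working session

There is one attempt and no reset: what is moved stays moved. The work goes in short steps, Python scripts to look and compute and a tool call to move; the robot and the scene stay as the last step left them, time stands still between calls to the robot, and variables do not carry over. Pictures are saved under pics/ and viewed, about 8 in all and at most 12, crops included, and the job is handed in when it is done.

Besides the shell and the picture viewer there is one more tool, called as name([rows], argument=value, ...), one row to a line, values as JSON. servo_tool: Moves the arm, as the interface text tells. Its arguments: {"type":"object","properties":{"steps":{"type":"array"}},"required":["steps"]}

```bash
mkdir -p pics; cat > h.py <<'E'
from rig import ctrl, eyes, job
import numpy as np, cv2
from scipy.spatial.transform import Rotation as Ro
def f(s): return 200/np.tan(np.radians(s["vfov"])/2)
def pose(s,st):
    if "R" in s: R=np.array(s["R"]);t=np.array(s["t"]); return R.T,-R.T@t
    T=np.array(s["T_tool_cam"]);Rt=Ro.from_quat(st["orientation"]).as_matrix()
    return Rt@T[:3,:3],Rt@T[:3,3]+np.array(st["position"])
def plane(s,uv,z,st=None):
    A,c=pose(s,st);uv=np.atleast_2d(np.float64(uv))
    d=np.c_[(uv[:,0]-s["cx"])/f(s),(uv[:,1]-s["cy"])/f(s),np.ones(len(uv))]@A.T
    return c+d*((z-c[2])/d[:,2])[:,None]
def proj(s,X,st=None):
    A,c=pose(s,st);p=(np.atleast_2d(X)-c)@A
    return np.c_[p[:,0]/p[:,2]*f(s)+s["cx"],p[:,1]/p[:,2]*f(s)+s["cy"]]
def world(s,st=None):
    A,c=pose(s,st);v,u=np.mgrid[:400,:640];d=s["depth"]
    return np.stack([(u-s["cx"])/f(s)*d,(v-s["cy"])/f(s)*d,d],-1)@A.T+c
def snap(n):
    st=ctrl.state();return eyes.snapshot(n),st
def save(s,n,im=None): cv2.imwrite("pics/"+n,cv2.cvtColor(s["frame"] if im is None else im,cv2.COLOR_RGB2BGR))
E
python3 - <<'E'
from h import *
for n in("top","side"):
    s,st=snap(n);save(s,n+"0.png");print(n,s["vfov"],pose(s,st)[1],s["cx"],s["cy"])
print(st)
E
```

```text
top 43.8629411780291 [0.31066146 0.0332909  1.36248027] 318.1917282381206 192.88902009635382
side 53.13949072428172 [ 0.49681802 -0.82950201  0.63700774] 324.7907689739108 200.8113151792924
{'t': 0.05, 'qpos': array([ 1.16936323e+00,  4.80838006e-01,  1.59688142e+00,  2.36666600e-05,
        1.06509293e+00, -4.65971187e-02]), 'dq': array([-0.00239693, -0.00094479, -0.00214798, -0.00147228, -0.00017176,
        0.00100668]), 'tau': array([ 2.81499975e-03, -9.53157449e+01, -4.31504703e+01, -1.75464686e-05,
        5.06295240e-03, -1.43112197e-05]), 'position': array([0.22564236, 0.60913447, 0.23066557]), 'orientation': array([ 1.76494302e-01,  9.84301473e-01, -5.92312657e-04, -1.45565902e-04]), 'wrist_force': array([ 0.539315  , -0.23034988,  0.34241477]), 'wrist_torque': array([-0.06616279, -0.05784918,  0.02050834]), 'opening': 0.08530691290296075}
```

View pics/top0.png

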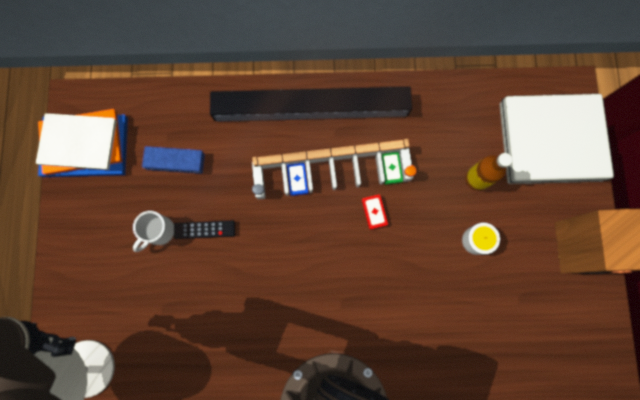

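View pics/side0.png

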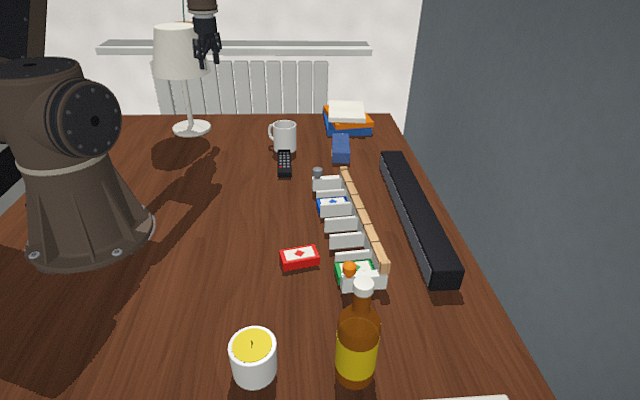

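The top view shows the orange knob at (411,170), on the right, and the grey knob at (258,188). Green is in gap f and blue in gap b. The third gap from orange is therefore d, which is empty. The red box is at (375,211). Next I'll measure these positions.

```bash
cat > meas.py <<'E'
from h import *
def mask(s,lo,hi,box):
    h=cv2.cvtColor(s["frame"],cv2.COLOR_RGB2HSV);m=cv2.inRange(h,lo,hi);o=np.zeros_like(m);x0,y0,x1,y1=box;o[y0:y1,x0:x1]=m[y0:y1,x0:x1];return o
def redbox(s,box,z=.024,st=None):
    m=mask(s,(0,150,90),(6,255,255),box)|mask(s,(174,150,90),(180,255,255),box)
    c=max(cv2.findContours(m,cv2.RETR_EXTERNAL,cv2.CHAIN_APPROX_NONE)[0],key=cv2.contourArea)
    P=plane(s,cv2.convexHull(c)[:,0],z,st);r=cv2.minAreaRect(np.float32(P[:,:2]*1000));return r,cv2.boxPoints(r)
E
python3 - <<'E'
from meas import *
s,st=snap("top")
B=(240,130,425,240)
for n,lo,hi,b in(("orange",(5,200,150),(14,255,255),(400,160,425,182)),("rail",(10,80,120),(22,190,255),(245,135,415,172))):
    m=mask(s,lo,hi,b);v,u=np.nonzero(m);print(n,len(u),u.min(),u.max(),v.min(),v.max(),u.mean(),v.mean())
    if n=="orange":print(plane(s,[u.mean(),v.mean()],.066))
    else:
        P=plane(s,np.c_[u,v],.064);r=cv2.minAreaRect(np.float32(P[:,:2]*1000));print(r,cv2.boxPoints(r))
        print(np.polyfit(P[:,1],P[:,0],1))
print(redbox(s,(350,180,400,240)))
W=world(s);print(W[150,330],W[211,375])
im=cv2.resize(s["frame"][125:235,240:430],None,fx=4,fy=4,interpolation=cv2.INTER_CUBIC);save(s,"crop1.png",im)
E
```

```text
orange 30 406 415 165 175 412.53333333333336 170.33333333333334
[[ 0.61131811 -0.23234687  0.066     ]]
rail 1619 251 412 138 171 331.6460778258184 151.84558369363805
((646.0133056640625, -14.894561767578125), (91.78845977783203, 432.6209411621094), 3.0860462188720703) [[ 588.5404   198.63147]
 [ 611.8308  -233.36209]
 [ 703.4862  -228.4206 ]
 [ 680.1958   203.57297]]
[-0.08770051  0.66735374]
(((508.88153076171875, -129.23985290527344), (93.74098205566406, 58.6915283203125), 11.861678123474121), array([[ 456.97986 , -110.15494 ],
       [ 469.04385 , -167.5932  ],
       [ 560.7832  , -148.32477 ],
       [ 548.71924 ,  -90.886505]], dtype=float32))
[ 0.67308552 -0.01282522  0.06772196] [ 0.51028272 -0.13160251  0.02315638]
```

View pics/crop1.png

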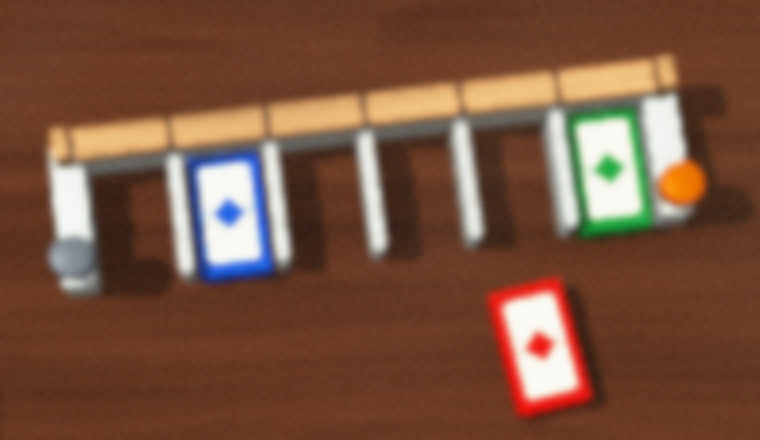

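```bash
python3 - <<'E'
from meas import *
s,st=snap("top")
g=np.array([[169,132],[265,121],[363,109],[460,98],[557,86]])/4+[240,125]-.4
P=plane(s,g,.064);print(P.round(4));
k=np.array([132,66,0,-66,-132])*1e-3
A=np.c_[k,np.ones(5)];c=np.linalg.lstsq(A,P[:,:2],rcond=None)[0];print(c)
yaw=np.arctan2(-c[0,0],c[0,1]);print("yaw",np.degrees(yaw),"scale",np.hypot(*c[0]))
R=np.array([[np.cos(yaw),-np.sin(yaw)],[np.sin(yaw),np.cos(yaw)]])
O=c[1]-R@[.047,0];print("origin",O)
for n,q in(("topf",(.047,-.165)),("topd",(.047,-.033)),("slotd",(-.002,-.033)),("orange",(-.02,-.205))):print(n,O+R@q)
print("box in rack",R.T@(np.array([.5089,-.1292])-O))
E
```

```text
[[ 0.6564  0.1175  0.064 ]
 [ 0.6623  0.0527  0.064 ]
 [ 0.6689 -0.0137  0.064 ]
 [ 0.6749 -0.0796  0.064 ]
 [ 0.6816 -0.1457  0.064 ]]
[[-0.09539326  0.99793964]
 [ 0.66880955 -0.01376868]]
yaw 5.4603245585091225 scale 1.002488604343543
origin [ 0.62202282 -0.01824104]
topf [ 0.68451036 -0.17801997]
topd [ 0.67194971 -0.04661894]
slotd [ 0.62317206 -0.05128161]
orange [ 0.62162064 -0.22421394]
box in rack [-0.12316797 -0.0996911 ]
```

servo_tool([
  {"wz":-25,"dz":-5,"gripper":1},
  {"wz":-25,"dz":-5,"gripper":1},
  {"wz":-25,"dz":-5,"gripper":1},
  {"wz":-25,"dz":-5,"gripper":1},
  {"wz":-25,"dz":-5,"gripper":1},
])

```text
validation failed for argument at $.st...
```

servo_tool([
  {"dx":0,"dy":0,"dz":-5,"wx":0,"wy":0,"wz":-25,"gripper":1},
  {"dx":0,"dy":0,"dz":-5,"wx":0,"wy":0,"wz":-25,"gripper":1},
  {"dx":0,"dy":0,"dz":-5,"wx":0,"wy":0,"wz":-25,"gripper":1},
  {"dx":0,"dy":0,"dz":-5,"wx":0,"wy":0,"wz":-25,"gripper":1},
  {"dx":0,"dy":0,"dz":-5,"wx":0,"wy":0,"wz":-25,"gripper":1},
])

```text
t: 0.62
position: [0.2257, 0.6093, 0.281]
orientation: [-0.042, 0.999, -0.0, -0.0]
wrist_force: [-0.2, -1.0, -0.4]
opening: 0.0255
```

servo_tool([
  {"dx":-13,"dy":-27.4,"dz":0,"wx":0,"wy":0,"wz":-0.7,"gripper":1},
  {"dx":-13,"dy":-27.4,"dz":0,"wx":0,"wy":0,"wz":-0.7,"gripper":1},
  {"dx":-13,"dy":-27.4,"dz":0,"wx":0,"wy":0,"wz":-0.7,"gripper":1},
  {"dx":-13,"dy":-27.4,"dz":0,"wx":0,"wy":0,"wz":-0.7,"gripper":1},
  {"dx":-13,"dy":-27.4,"dz":0,"wx":0,"wy":0,"wz":-0.7,"gripper":1},
  {"dx":-13,"dy":-27.4,"dz":0,"wx":0,"wy":0,"wz":-0.7,"gripper":1},
  {"dx":-13,"dy":-27.4,"dz":0,"wx":0,"wy":0,"wz":-0.7,"gripper":1},
  {"dx":-13,"dy":-27.4,"dz":0,"wx":0,"wy":0,"wz":-0.7,"gripper":1},
])

```text
t: 1.28
position: [0.3801, 0.343, 0.2811]
orientation: [-0.046, 0.999, -0.001, -0.0]
wrist_force: [0.7, 1.0, -0.5]
opening: -0.0003
```

servo_tool([
  {"dx":-13,"dy":-27.4,"dz":0,"wx":0,"wy":0,"wz":0,"gripper":1},
  {"dx":-13,"dy":-27.4,"dz":0,"wx":0,"wy":0,"wz":0,"gripper":1},
  {"dx":-13,"dy":-27.4,"dz":0,"wx":0,"wy":0,"wz":0,"gripper":1},
  {"dx":-13,"dy":-27.4,"dz":0,"wx":0,"wy":0,"wz":0,"gripper":1},
  {"dx":-13,"dy":-27.4,"dz":0,"wx":0,"wy":0,"wz":0,"gripper":1},
  {"dx":-13,"dy":-27.4,"dz":0,"wx":0,"wy":0,"wz":0,"gripper":1},
  {"dx":-13,"dy":-27.4,"dz":0,"wx":0,"wy":0,"wz":0,"gripper":1},
  {"dx":-13,"dy":-27.4,"dz":0,"wx":0,"wy":0,"wz":0,"gripper":1},
])

```text
t: 1.95
position: [0.5369, 0.0782, 0.2815]
orientation: [-0.044, 0.999, -0.002, 0.0]
wrist_force: [-0.8, 1.3, 0.5]
opening: 0.0002
```

servo_tool([
  {"dx":-2.7,"dy":-19.3,"dz":0,"wx":0,"wy":0,"wz":-0.5,"gripper":1},
  {"dx":-2.7,"dy":-19.3,"dz":0,"wx":0,"wy":0,"wz":-0.5,"gripper":1},
  {"dx":-2.7,"dy":-19.3,"dz":0,"wx":0,"wy":0,"wz":-0.5,"gripper":1},
  {"dx":-2.7,"dy":-19.3,"dz":0,"wx":0,"wy":0,"wz":-0.5,"gripper":1},
  {"dx":-2.7,"dy":-19.3,"dz":0,"wx":0,"wy":0,"wz":-0.5,"gripper":1},
  {"dx":-2.7,"dy":-19.3,"dz":0,"wx":0,"wy":0,"wz":-0.5,"gripper":1},
  {"dx":-2.7,"dy":-19.3,"dz":0,"wx":0,"wy":0,"wz":-0.5,"gripper":1},
])

```text
t: 2.53
position: [0.5805, -0.1133, 0.2814]
orientation: [-0.045, 0.999, -0.001, -0.0]
wrist_force: [-0.5, 1.3, -0.7]
opening: -0.0003
```

```bash
python3 - <<'E'
from h import *
s,st=snap("wrist");save(s,"w1.png");np.save("w1.npy",{"s":s,"st":st},allow_pickle=True)
print(st["position"],st["orientation"],s["vfov"],pose(s,st)[1])
E
```

```text
[ 0.58053525 -0.11331364  0.28143814] [-4.53509692e-02  9.98970174e-01 -1.36721037e-03 -1.04000033e-04] 59.278113470363856 [ 0.51220992 -0.11911676  0.42492537]
```

View pics/w1.png

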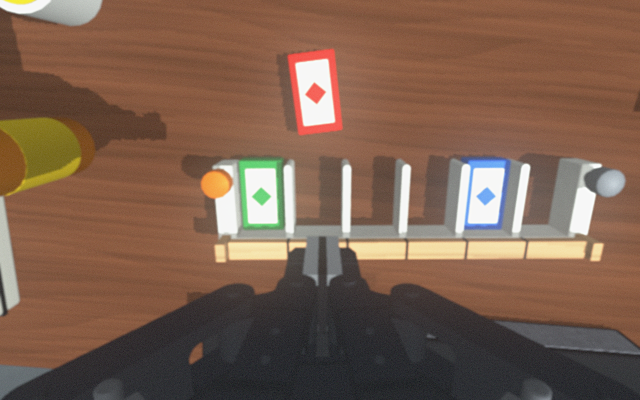

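The wrist view shows the rail across rows 240–258, with grooves at columns 288/348/407/466/527. Gap d lies between the dividers at 346 and 403, and the red box is at (316,92).

```bash
python3 - <<'E'
from meas import *
d=np.load("w1.npy",allow_pickle=True).item();s,st=d["s"],d["st"]
g=np.array([[288.5,250],[348,249.5],[407,249.3],[466,249],[527,249]])
P=plane(s,g,.064,st);print(P.round(4));k=np.array([-132,-66,0,66,132])*1e-3
c=np.linalg.lstsq(np.c_[k,np.ones(5)],P[:,:2],rcond=None)[0]
yaw=np.arctan2(-c[0,0],c[0,1]);print("yaw",np.degrees(yaw),np.hypot(*c[0]))
R=np.array([[np.cos(yaw),-np.sin(yaw)],[np.sin(yaw),np.cos(yaw)]])
O=c[1]-R@[.047,0];print("origin",O)
np.savez("rack.npz",R=R,O=O,yaw=yaw)
for n,q in(("topf",(.047,-.165)),("topd",(.047,-.033)),("slotd",(-.002,-.033))):print(n,O+R@q)
# divider nose edges around gap d, z=.04
print("div e|d, d|c at z.04 rack", ((plane(s,[[346.5,195],[403,195]],.04,st)[:,:2]-O)@R))
r,b=redbox(s,(270,40,360,140),.024,st);print(r);print("box rack",(np.array(r[0])/1000-O)@R)
E
```

```text
[[ 0.6792 -0.1424  0.064 ]
 [ 0.6726 -0.0765  0.064 ]
 [ 0.6664 -0.0111  0.064 ]
 [ 0.66    0.0541  0.064 ]
 [ 0.6539  0.1216  0.064 ]]
yaw 5.490207984187849 1.0024774140067176
origin [ 0.61964062 -0.01534481]
topf [ 0.68221149 -0.17509113]
topd [ 0.66958231 -0.04369667]
slotd [ 0.62080709 -0.04838477]
div e|d, d|c at z.04 rack [[-0.00944727 -0.06674085]
 [-0.00912814 -0.00255831]]
((508.3616027832031, -127.9811782836914), (86.30435180664062, 50.571529388427734), 12.014726638793945)
box rack [-0.12154509 -0.10147297]
```

servo_tool([
  {"dx":-9.6,"dy":-7.1,"dz":0,"wx":0,"wy":0,"wz":-0.3,"gripper":1},
  {"dx":-9.6,"dy":-7.1,"dz":0,"wx":0,"wy":0,"wz":-0.3,"gripper":1},
  {"dx":-9.6,"dy":-7.1,"dz":0,"wx":0,"wy":0,"wz":-0.3,"gripper":1},
  {"dx":-9.6,"dy":-7.1,"dz":4,"wx":0,"wy":0,"wz":-0.3,"gripper":1},
  {"dx":-9.6,"dy":-7.1,"dz":8,"wx":0,"wy":0,"wz":-0.3,"gripper":1},
  {"dx":-9.6,"dy":-7.1,"dz":12,"wx":0,"wy":0,"wz":-0.3,"gripper":1},
  {"dx":-9.6,"dy":-7.1,"dz":16,"wx":0,"wy":0,"wz":-0.3,"gripper":1},
  {"dx":-9.6,"dy":-7.1,"dz":18,"wx":0,"wy":0,"wz":-0.3,"gripper":1},
])

```text
t: 3.25
position: [0.6799, -0.1715, 0.0967]
orientation: [-0.049, 0.999, -0.0, -0.003]
wrist_force: [-0.4, 1.0, 0.2]
opening: -0.0
```

```bash
python3 - <<'E'
from h import *
s,st=snap("wrist");s2,_=snap("side")
z=np.load("rack.npz");p=np.array(st["position"]);print(p,(p[:2]-z["O"])@z["R"],Ro.from_quat(st["orientation"]).as_matrix()[:,1],st["wrist_force"])
im=np.vstack([s["frame"][130:330],cv2.resize(s2["frame"][180:300,270:430],(640,480))[:390]]);save(s,"w2.png",im)
E
```

```text
[ 0.6798641  -0.17152428  0.09669591] [ 0.04500464 -0.16122493] [-9.78504279e-02  9.95201132e-01  7.13405938e-06] [-0.35926089  1.04244968  0.17496484]
```

View pics/w2.png

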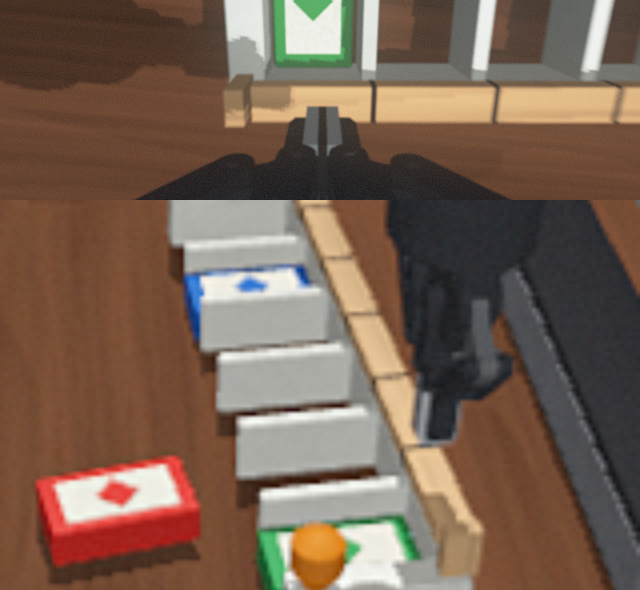

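The fingertip hangs over the f stretch at wrist column 322, with the middle of the stretch near 312. I'll shift it 4 mm and set it down.

servo_tool([
  {"dx":-0.2,"dy":-0.4,"dz":0.5,"wx":0,"wy":0,"wz":0,"gripper":1},
  {"dx":-0.2,"dy":-0.4,"dz":1.5,"wx":0,"wy":0,"wz":0,"gripper":1},
  {"dx":-0.2,"dy":-0.4,"dz":2.5,"wx":0,"wy":0,"wz":0,"gripper":1},
  {"dx":-0.2,"dy":-0.4,"dz":3.0,"wx":0,"wy":0,"wz":0,"gripper":1},
  {"dx":-0.2,"dy":-0.4,"dz":3.3,"wx":0,"wy":0,"wz":0,"gripper":1},
  {"dx":-0.2,"dy":-0.4,"dz":3.5,"wx":0,"wy":0,"wz":0,"gripper":1},
  {"dx":-0.2,"dy":-0.4,"dz":3.6,"wx":0,"wy":0,"wz":0,"gripper":1},
  {"dx":-0.2,"dy":-0.4,"dz":3.6,"wx":0,"wy":0,"wz":0,"gripper":1},
])

```text
t: 4.02
position: [0.6818, -0.1754, 0.0617]
orientation: [-0.049, 0.999, 0.0, -0.004]
wrist_force: [-2.9, 1.3, 2.4]
opening: -0.0004
```

```bash
cat > q.py <<'E'
from h import *
z=np.load("rack.npz")
def rep(st):
    p=np.array(st["position"]);y=Ro.from_quat(st["orientation"]).as_matrix()[:,1]
    print(st["t"],p.round(4),"rack",((p[:2]-z["O"])@z["R"]).round(4),"yaw",np.degrees(np.arctan2(-y[0],y[1])).round(2),"F",np.round(st["wrist_force"],2),"op",round(st["opening"],4))
E
python3 - <<'E'
from q import *
from meas import mask
for i in range(4):
    s,st=snap("side");rep(st)
E
```

```text
4.0167 [ 0.6818 -0.1754  0.0617] rack [ 0.0466 -0.1653] yaw 5.62 F [-2.93  1.35  2.41] op -0.0004
4.0667 [ 0.6819 -0.1754  0.0618] rack [ 0.0466 -0.1653] yaw 5.63 F [-1.62  0.46  2.11] op -0.0003
4.1167 [ 0.6819 -0.1755  0.0618] rack [ 0.0466 -0.1653] yaw 5.63 F [-1.7   0.66  1.82] op 0.0002
4.1667 [ 0.6819 -0.1755  0.0619] rack [ 0.0467 -0.1653] yaw 5.63 F [-1.41  1.15  2.69] op -0.0002
```

servo_tool([
  {"dx":0,"dy":0,"dz":0.2,"wx":0,"wy":0,"wz":0,"gripper":1},
  {"dx":0,"dy":0.5,"dz":0.2,"wx":0,"wy":0,"wz":0,"gripper":1},
  {"dx":0,"dy":1.5,"dz":0.2,"wx":0,"wy":0,"wz":0,"gripper":1},
  {"dx":0,"dy":2.5,"dz":0.2,"wx":0,"wy":0,"wz":0,"gripper":1},
  {"dx":0,"dy":3.5,"dz":0.2,"wx":0,"wy":0,"wz":0,"gripper":1},
  {"dx":0,"dy":4.5,"dz":0.2,"wx":0,"wy":0,"wz":0,"gripper":1},
  {"dx":0,"dy":5.5,"dz":0.2,"wx":0,"wy":0,"wz":0,"gripper":1},
  {"dx":0,"dy":6.5,"dz":0.2,"wx":0,"wy":0,"wz":0,"gripper":1},
])

```text
t: 4.88
position: [0.6754, -0.1094, 0.0599]
orientation: [-0.049, 0.999, 0.0, -0.003]
wrist_force: [-0.5, -2.9, 2.9]
opening: -0.0
```

```bash
python3 -c "
from q import *
rep(ctrl.state())"
```

```text
4.8833 [ 0.6754 -0.1094  0.0599] rack [ 0.0465 -0.099 ] yaw 5.65 F [-0.47 -2.92  2.87] op -0.0
```

servo_tool([
  {"dx":0,"dy":1.0,"dz":0,"wx":0,"wy":0,"wz":0,"gripper":1},
  {"dx":0,"dy":2.0,"dz":0,"wx":0,"wy":0,"wz":0,"gripper":1},
  {"dx":0,"dy":3.0,"dz":0,"wx":0,"wy":0,"wz":0,"gripper":1},
  {"dx":0,"dy":4.0,"dz":0,"wx":0,"wy":0,"wz":0,"gripper":1},
  {"dx":0,"dy":5.0,"dz":0,"wx":0,"wy":0,"wz":0,"gripper":1},
  {"dx":0,"dy":5.8,"dz":0,"wx":0,"wy":0,"wz":0,"gripper":1},
  {"dx":0,"dy":6.4,"dz":0,"wx":0,"wy":0,"wz":0,"gripper":1},
  {"dx":0,"dy":6.5,"dz":0,"wx":0,"wy":0,"wz":0,"gripper":1},
])

```text
t: 5.55
position: [0.6688, -0.0436, 0.0599]
orientation: [-0.05, 0.999, 0.0, -0.004]
wrist_force: [-0.6, -0.3, 3.2]
opening: 0.0001
```

```bash
python3 - <<'E'
from q import *
s,st=snap("wrist");rep(st)
save(s,"w3.png",s["frame"][100:330]);
rep(ctrl.state())
E
```

```text
5.55 [ 0.6688 -0.0436  0.0599] rack [ 0.0463 -0.0328] yaw 5.7 F [-0.57 -0.35  3.22] op 0.0001
5.6 [ 0.6689 -0.0438  0.0599] rack [ 0.0463 -0.0331] yaw 5.69 F [-0.48  1.59  2.98] op -0.0002
```

View pics/w3.png

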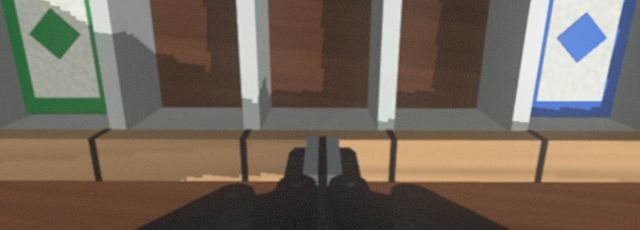

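At the end of the slide the fingertip is at column 322 of stretch d, which spans 244–392. That is mid-stretch, with about 3 N of contact. Now I'll lift straight off and go over the red box.

servo_tool([
  {"dx":0,"dy":0,"dz":-3,"wx":0,"wy":0,"wz":0,"gripper":1},
  {"dx":0,"dy":0,"dz":-6,"wx":0,"wy":0,"wz":0,"gripper":1},
  {"dx":0,"dy":0,"dz":-10,"wx":0,"wy":0,"wz":0,"gripper":1},
  {"dx":4,"dy":-1.6,"dz":-10,"wx":0,"wy":0,"wz":-2,"gripper":-0.45},
  {"dx":8,"dy":-3.2,"dz":-10,"wx":0,"wy":0,"wz":-4,"gripper":-0.45},
  {"dx":12,"dy":-4.8,"dz":-10,"wx":0,"wy":0,"wz":-6.3,"gripper":-0.45},
  {"dx":16,"dy":-6.4,"dz":-10,"wx":0,"wy":0,"wz":-6.3,"gripper":-0.45},
  {"dx":16.8,"dy":-6.8,"dz":-10,"wx":0,"wy":0,"wz":-6.3,"gripper":-0.45},
])

```text
t: 6.27
position: [0.5038, -0.1293, 0.1606]
orientation: [-0.104, 0.995, 0.001, -0.005]
wrist_force: [0.9, -0.2, 1.4]
opening: 0.0604
```

```bash
python3 - <<'E'
from q import *
from meas import redbox
for i in range(3): s,st=snap("wrist")
rep(st);save(s,"w4.png")
r,b=redbox(s,(150,0,560,330),.024,st);print(r,(np.array(r[0])/1000-z["O"])@z["R"])
E
```

```text
6.3667 [ 0.5064 -0.1294  0.1611] rack [-0.1237 -0.1027] yaw 11.83 F [0.04 0.18 0.44] op 0.0619
((471.7612609863281, -156.85821533203125), (1.473478078842163, 8.871191024780273), 18.066434860229492) [-0.16074036 -0.12671577]
```

View pics/w4.png

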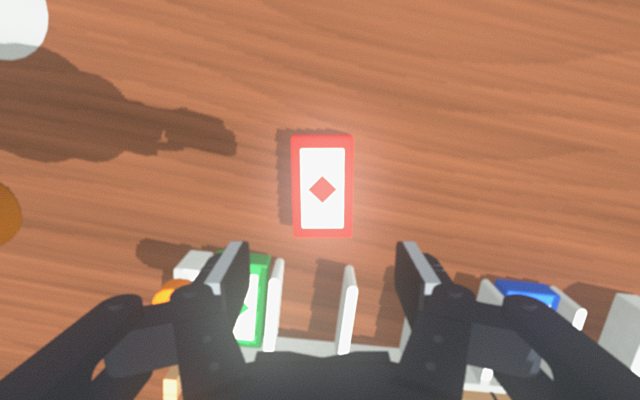

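The box is centred at column 322, square between the fingers (tips at 245 and 398), and the opening is 62 mm. Descending to straddle it.

servo_tool([
  {"dx":-0.2,"dy":0.1,"dz":4,"wx":0,"wy":0,"wz":0,"gripper":-0.45},
  {"dx":-0.2,"dy":0.1,"dz":8,"wx":0,"wy":0,"wz":0,"gripper":-0.45},
  {"dx":-0.2,"dy":0.1,"dz":11,"wx":0,"wy":0,"wz":0,"gripper":-0.45},
  {"dx":-0.2,"dy":0.1,"dz":13,"wx":0,"wy":0,"wz":0,"gripper":-0.45},
  {"dx":-0.2,"dy":0.1,"dz":14.5,"wx":0,"wy":0,"wz":0,"gripper":-0.45},
  {"dx":-0.2,"dy":0.1,"dz":15.3,"wx":0,"wy":0,"wz":0,"gripper":-0.45},
  {"dx":-0.2,"dy":0.1,"dz":15.3,"wx":0,"wy":0,"wz":0,"gripper":-0.45},
])

```text
t: 7.0
position: [0.509, -0.1271, 0.0065]
orientation: [-0.103, 0.995, 0.001, -0.005]
wrist_force: [0.1, -1.2, -0.4]
opening: 0.0617
```

```bash
python3 - <<'E'
from q import *
s,st=snap("side");rep(st)
save(s,"s5.png",cv2.resize(s["frame"][190:310,240:400],(800,600)))
E
```

```text
7.0 [ 0.509  -0.1271  0.0065] rack [-0.1208 -0.1006] yaw 11.87 F [ 0.11 -1.18 -0.43] op 0.0617
```

View pics/s5.png

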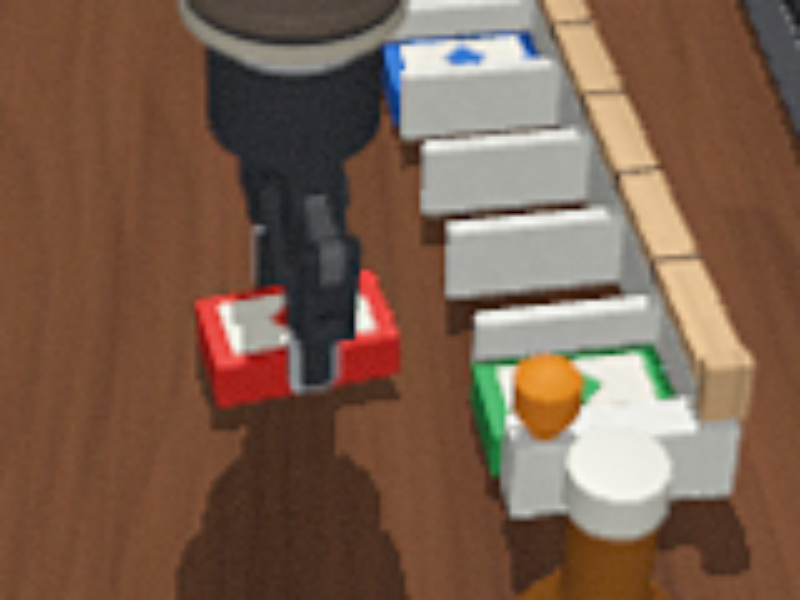

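The finger sits at mid-length of the box's side (315,350 in the crop). I'll close to a loose cage, then slide sideways while turning to the rack's heading.

servo_tool([
  {"dx":0,"dy":0,"dz":0,"wx":0,"wy":0,"wz":0,"gripper":-0.27},
  {"dx":0,"dy":0.1,"dz":0,"wx":0,"wy":0,"wz":0,"gripper":-0.27},
  {"dx":-0.1,"dy":0.6,"dz":0,"wx":0,"wy":0,"wz":0.6,"gripper":-0.27},
  {"dx":-0.15,"dy":1.2,"dz":0,"wx":0,"wy":0,"wz":1.2,"gripper":-0.27},
  {"dx":-0.2,"dy":1.8,"dz":0,"wx":0,"wy":0,"wz":1.9,"gripper":-0.27},
  {"dx":-0.27,"dy":2.4,"dz":0,"wx":0,"wy":0,"wz":2.6,"gripper":-0.27},
  {"dx":-0.33,"dy":3.0,"dz":0,"wx":0,"wy":0,"wz":3.3,"gripper":-0.27},
  {"dx":-0.4,"dy":3.6,"dz":0,"wx":0,"wy":0,"wz":4.0,"gripper":-0.27},
])

```text
t: 7.72
position: [0.5059, -0.0905, 0.0078]
orientation: [-0.068, 0.998, 0.0, -0.004]
wrist_force: [0.3, -1.3, 1.0]
opening: 0.0544
```

```bash
python3 - <<'E'
from q import *
s,st=snap("top");rep(st)
from meas import redbox
r,b=redbox(s,(330,180,400,240));print(r,(np.array(r[0])/1000-z["O"])@z["R"])
E
```

```text
7.7167 [ 0.5059 -0.0905  0.0078] rack [-0.1204 -0.0639] yaw 7.81 F [ 0.28 -1.3   0.98] op 0.0544Traceback (most recent call last):
  File "<stdin>", line 4, in <module>
  File "meas.py", line 6, in redbox
    c=max(cv2.findContours(m,cv2.RETR_EXTERNAL,cv2.CHAIN_APPROX_NONE)[0],key=cv2.contourArea)
ValueError: max() iterable argument is empty
```

servo_tool([
  {"dx":0,"dy":0.6,"dz":0,"wx":0,"wy":0,"wz":0.6,"gripper":-0.27},
  {"dx":-0.05,"dy":1.2,"dz":0,"wx":0,"wy":0,"wz":1.2,"gripper":-0.27},
  {"dx":-0.07,"dy":1.8,"dz":0,"wx":0,"wy":0,"wz":1.8,"gripper":-0.27},
  {"dx":-0.1,"dy":2.4,"dz":0,"wx":0,"wy":0,"wz":2.3,"gripper":-0.27},
  {"dx":-0.13,"dy":2.9,"dz":0,"wx":0,"wy":0,"wz":2.3,"gripper":-0.27},
  {"dx":-0.13,"dy":3.2,"dz":0,"wx":0,"wy":0,"wz":2.3,"gripper":-0.27},
  {"dx":-0.13,"dy":3.3,"dz":0,"wx":0,"wy":0,"wz":2.3,"gripper":-0.27},
  {"dx":-0.13,"dy":3.3,"dz":0,"wx":0,"wy":0,"wz":2.3,"gripper":-0.27},
])

```text
t: 8.43
position: [0.5023, -0.0565, 0.0077]
orientation: [-0.048, 0.999, 0.001, -0.004]
wrist_force: [0.5, -0.1, -0.3]
opening: 0.0544
```

```bash
python3 -c "
from q import *
rep(ctrl.state())"
```

```text
8.4333 [ 0.5023 -0.0565  0.0077] rack [-0.1208 -0.0298] yaw 5.5 F [ 0.46 -0.14 -0.29] op 0.0544
```

servo_tool([
  {"dx":0,"dy":-0.2,"dz":0,"wx":0,"wy":0,"wz":0,"gripper":-0.5},
  {"dx":0,"dy":-0.2,"dz":0,"wx":0,"wy":0,"wz":0,"gripper":-0.5},
  {"dx":0,"dy":-0.2,"dz":-4,"wx":0,"wy":0,"wz":0,"gripper":-0.5},
  {"dx":0,"dy":-0.2,"dz":-8,"wx":0,"wy":0,"wz":0,"gripper":0.6},
  {"dx":3,"dy":-0.2,"dz":-11,"wx":0,"wy":0,"wz":0,"gripper":0.6},
  {"dx":6.4,"dy":-0.2,"dz":-13,"wx":0,"wy":0,"wz":0,"gripper":0.6},
  {"dx":6.4,"dy":-0.2,"dz":-13,"wx":0,"wy":0,"wz":0,"gripper":0.6},
  {"dx":6.4,"dy":-0.2,"dz":-13,"wx":0,"wy":0,"wz":0,"gripper":0.6},
])

```text
t: 9.1
position: [0.4392, -0.0652, 0.1397]
orientation: [-0.048, 0.999, 0.0, -0.003]
wrist_force: [0.6, -0.0, -0.1]
opening: 0.017
```

```bash
python3 - <<'E'
from q import *
from meas import *
s,st=snap("wrist");rep(st);save(s,"w6.png")
s2,_=snap("top")
for S,b in((s,(100,100,540,360)),(s2,(300,170,400,240))):
    try:
        r,b=redbox(S,b,.024,st);print(r,(np.array(r[0])/1000-z["O"])@z["R"])
    except Exception as e:print(e)
E
```

```text
9.1 [ 0.4392 -0.0652  0.1397] rack [-0.1844 -0.0324] yaw 5.45 F [ 0.57 -0.01 -0.12] op 0.017
((460.81231689453125, -84.95703125), (1.0236951112747192, 3.508723497390747), 24.616436004638672) [-0.16475988 -0.05409688]
max() iterable argument is empty
```

View pics/w6.png

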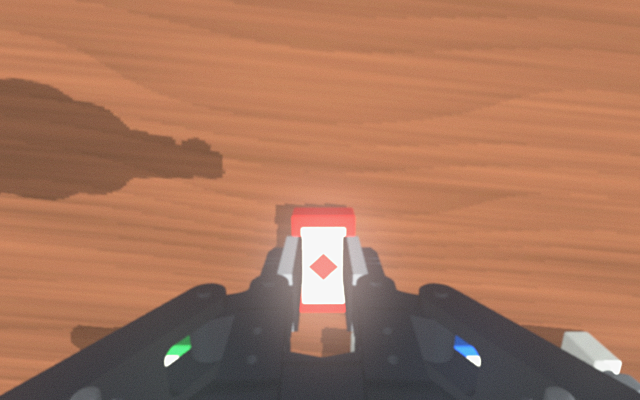

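The wrist view shows the box straight ahead, with the diamond at (323,266) and white panel corners at about (301,227), (346,227), (345,304) and (302,304).

```bash
python3 - <<'E'
from q import *
s,st=snap("wrist");rep(st)
h=cv2.cvtColor(s["frame"],cv2.COLOR_RGB2HSV)
w=cv2.inRange(h,(0,0,215),(180,60,255));w[:,:285]=0;w[:,362:]=0;w[:215]=0;w[315:]=0
P=plane(s,[[323,266],[301,227],[346,227],[345,304],[302,304]],.024,st)[:,:2];print(((P-z["O"])@z["R"]).round(4))
g=s["frame"].astype(int)
for r in (212,220):print(r,[(u,tuple(g[r,u])) for u in list(range(286,298,2))+list(range(348,360,2))])
print([(v,tuple(g[v,323])) for v in range(196,230,3)])
E
```

```text
9.2 [ 0.4405 -0.0651  0.1384] rack [-0.1831 -0.0323] yaw 5.47 F [ 0.25 -0.29 -0.66] op 0.0173
[[-0.1214 -0.0314]
 [-0.1547 -0.0486]
 [-0.1547 -0.0134]
 [-0.0867 -0.0131]
 [-0.0868 -0.0488]]
212 [(286, (np.int64(167), np.int64(120), np.int64(102))), (288, (np.int64(164), np.int64(117), np.int64(99))), (290, (np.int64(165), np.int64(117), np.int64(99))), (292, (np.int64(193), np.int64(109), np.int64(96))), (294, (np.int64(215), np.int64(100), np.int64(93))), (296, (np.int64(215), np.int64(97), np.int64(93))), (348, (np.int64(218), np.int64(104), np.int64(94))), (350, (np.int64(215), np.int64(97), np.int64(88))), (352, (np.int64(220), np.int64(97), np.int64(93))), (354, (np.int64(223), np.int64(125), np.int64(106))), (356, (np.int64(207), np.int64(141), np.int64(114))), (358, (np.int64(207), np.int64(143), np.int64(114)))]
220 [(286, (np.int64(162), np.int64(118), np.int64(100))), (288, (np.int64(166), np.int64(124), np.int64(107))), (290, (np.int64(190), np.int64(117), np.int64(105))), (292, (np.int64(250), np.int64(115), np.int64(106))), (294, (np.int64(247), np.int64(122), np.int64(1
[... 332 characters left out ...]
358, (np.int64(219), np.int64(153), np.int64(122)))]
[(196, (np.int64(214), np.int64(143), np.int64(112))), (199, (np.int64(215), np.int64(148), np.int64(119))), (202, (np.int64(204), np.int64(137), np.int64(110))), (205, (np.int64(182), np.int64(123), np.int64(105))), (208, (np.int64(214), np.int64(102), np.int64(97))), (211, (np.int64(217), np.int64(109), np.int64(102))), (214, (np.int64(248), np.int64(112), np.int64(105))), (217, (np.int64(247), np.int64(129), np.int64(122))), (220, (np.int64(247), np.int64(131), np.int64(121))), (223, (np.int64(247), np.int64(134), np.int64(123))), (226, (np.int64(247), np.int64(255), np.int64(254))), (229, (np.int64(247), np.int64(247), np.int64(247)))]
```

servo_tool([
  {"dx":0.3,"dy":0,"dz":4,"wx":0,"wy":0,"wz":0,"gripper":0.6},
  {"dx":0.3,"dy":0,"dz":8,"wx":0,"wy":0,"wz":0,"gripper":0.6},
  {"dx":0.3,"dy":0,"dz":11,"wx":0,"wy":0,"wz":0,"gripper":0.6},
  {"dx":0.3,"dy":0,"dz":12.5,"wx":0,"wy":0,"wz":0,"gripper":0.6},
  {"dx":0.3,"dy":0,"dz":12.9,"wx":0,"wy":0,"wz":0,"gripper":0.6},
  {"dx":0.3,"dy":0,"dz":12.9,"wx":0,"wy":0,"wz":0,"gripper":0.6},
])

```text
t: 9.75
position: [0.4357, -0.0649, 0.0074]
orientation: [-0.048, 0.999, 0.001, -0.006]
wrist_force: [-0.0, -0.1, -0.5]
opening: 0.0173
```

```bash
python3 -c "
from q import *
rep(ctrl.state())"
```

```text
9.75 [ 0.4357 -0.0649  0.0074] rack [-0.1878 -0.0317] yaw 5.5 F [-0.03 -0.14 -0.49] op 0.0173
```

servo_tool([
  {"dx":-0.8,"dy":0,"dz":0,"wx":0,"wy":0,"wz":0,"gripper":0.6},
  {"dx":-1.6,"dy":0,"dz":0,"wx":0,"wy":0,"wz":0,"gripper":0.6},
  {"dx":-2.3,"dy":-0.05,"dz":0,"wx":0,"wy":0,"wz":0,"gripper":0.6},
  {"dx":-3.0,"dy":-0.1,"dz":0,"wx":0,"wy":0,"wz":0,"gripper":0.6},
  {"dx":-3.6,"dy":-0.15,"dz":0,"wx":0,"wy":0,"wz":0,"gripper":0.6},
  {"dx":-4.0,"dy":-0.2,"dz":0,"wx":0,"wy":0,"wz":0,"gripper":0.6},
  {"dx":-4.3,"dy":-0.25,"dz":0,"wx":0,"wy":0,"wz":0,"gripper":0.6},
  {"dx":-4.4,"dy":-0.25,"dz":0,"wx":0,"wy":0,"wz":0,"gripper":0.6},
])

```text
t: 10.42
position: [0.4803, -0.0632, 0.007]
orientation: [-0.048, 0.999, 0.001, -0.006]
wrist_force: [-1.4, 0.3, 1.3]
opening: 0.0172
```

```bash
python3 - <<'E'
from q import *
s,st=snap("side");rep(st)
w,_=snap("wrist")
save(s,"s7.png",np.hstack([cv2.resize(s["frame"][180:300,250:410],(400,300)),cv2.resize(w["frame"][150:350,180:460],(400,300))]))
E
```

```text
10.4167 [ 0.4803 -0.0632  0.007 ] rack [-0.1432 -0.0344] yaw 5.51 F [-1.4   0.27  1.35] op 0.0172
```

View pics/s7.png

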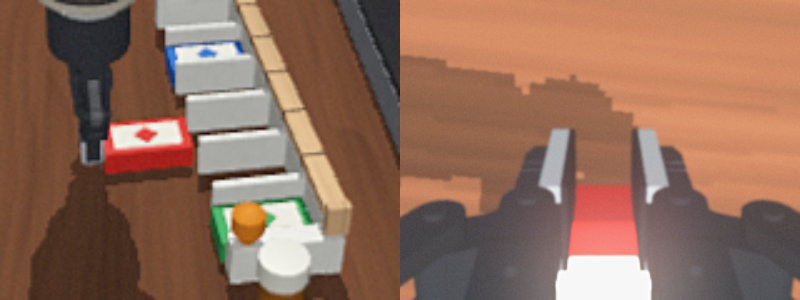

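The box sits at the mouth of gap d, straight and ahead of the fingers. I'll continue gently.

servo_tool([
  {"dx":-0.4,"dy":0,"dz":0,"wx":0,"wy":0,"wz":0,"gripper":0.6},
  {"dx":-0.9,"dy":0,"dz":0,"wx":0,"wy":0,"wz":0,"gripper":0.6},
  {"dx":-1.4,"dy":0,"dz":0,"wx":0,"wy":0,"wz":0,"gripper":0.6},
  {"dx":-1.9,"dy":0,"dz":0,"wx":0,"wy":0,"wz":0,"gripper":0.6},
  {"dx":-2.4,"dy":0,"dz":0,"wx":0,"wy":0,"wz":0,"gripper":0.6},
  {"dx":-2.8,"dy":0,"dz":0,"wx":0,"wy":0,"wz":0,"gripper":0.6},
  {"dx":-3.0,"dy":0,"dz":0,"wx":0,"wy":0,"wz":0,"gripper":0.6},
  {"dx":-3.0,"dy":0,"dz":0,"wx":0,"wy":0,"wz":0,"gripper":0.6},
])

```text
t: 11.18
position: [0.5105, -0.0603, 0.0066]
orientation: [-0.048, 0.999, 0.001, -0.005]
wrist_force: [-0.5, 0.5, 0.5]
opening: 0.0172
```

```bash
python3 - <<'E'
from q import *
st=ctrl.state();rep(st)
w,st=snap("side");rep(st)
h=cv2.cvtColor(w["frame"],cv2.COLOR_RGB2HSV)
m=(((h[...,0]<5)|(h[...,0]>175))&(h[...,1]>170)&(h[...,2]>90));m[:, :250]=0;m[:,420:]=0;m[:180]=0;m[300:]=0
v,u=np.nonzero(m);print(u.min(),u.max(),v.min(),v.max(),len(u))
E
```

```text
11.1833 [ 0.5105 -0.0603  0.0066] rack [-0.1129 -0.0343] yaw 5.51 F [-0.47  0.51  0.49] op 0.0172
11.1833 [ 0.5105 -0.0603  0.0066] rack [-0.1129 -0.0343] yaw 5.51 F [-0.47  0.51  0.49] op 0.0172
304 338 227 248 281
```

servo_tool([
  {"dx":-0.6,"dy":0,"dz":0,"wx":0,"wy":0,"wz":0,"gripper":0.6},
  {"dx":-1.2,"dy":0,"dz":0,"wx":0,"wy":0,"wz":0,"gripper":0.6},
  {"dx":-1.8,"dy":0,"dz":0,"wx":0,"wy":0,"wz":0,"gripper":0.6},
  {"dx":-2.4,"dy":0,"dz":0,"wx":0,"wy":0,"wz":0,"gripper":0.6},
  {"dx":-3.0,"dy":0,"dz":0,"wx":0,"wy":0,"wz":0,"gripper":0.6},
  {"dx":-3.6,"dy":0,"dz":0,"wx":0,"wy":0,"wz":0,"gripper":0.6},
  {"dx":-4.2,"dy":0,"dz":0,"wx":0,"wy":0,"wz":0,"gripper":0.6},
  {"dx":-4.6,"dy":0,"dz":0,"wx":0,"wy":0,"wz":0,"gripper":0.6},
])

```text
t: 11.9
position: [0.5568, -0.0558, 0.006]
orientation: [-0.048, 0.999, 0.001, -0.005]
wrist_force: [-1.0, -0.8, 1.0]
opening: 0.0173
```

```bash
python3 -c "
from q import *
rep(ctrl.state())"
```

```text
11.9 [ 0.5568 -0.0558  0.006 ] rack [-0.0664 -0.0343] yaw 5.51 F [-0.99 -0.78  1.03] op 0.0173
```

Expected remaining travel is about 10 mm. I'll go in small steps and watch the force.

servo_tool([
  {"dx":-0.2,"dy":0,"dz":0,"wx":0,"wy":0,"wz":0,"gripper":0.6},
  {"dx":-0.4,"dy":0,"dz":0,"wx":0,"wy":0,"wz":0,"gripper":0.6},
  {"dx":-0.6,"dy":0,"dz":0,"wx":0,"wy":0,"wz":0,"gripper":0.6},
  {"dx":-0.7,"dy":0,"dz":0,"wx":0,"wy":0,"wz":0,"gripper":0.6},
  {"dx":-0.8,"dy":0,"dz":0,"wx":0,"wy":0,"wz":0,"gripper":0.6},
  {"dx":-0.8,"dy":0,"dz":0,"wx":0,"wy":0,"wz":0,"gripper":0.6},
])

```text
t: 12.4
position: [0.565, -0.0551, 0.006]
orientation: [-0.048, 0.999, 0.001, -0.005]
wrist_force: [-0.3, -0.7, 0.7]
opening: 0.017
```

servo_tool([
  {"dx":-0.1,"dy":0,"dz":0,"wx":0,"wy":0,"wz":0,"gripper":0.6},
  {"dx":-0.15,"dy":0,"dz":0,"wx":0,"wy":0,"wz":0,"gripper":0.6},
  {"dx":-0.2,"dy":0,"dz":0,"wx":0,"wy":0,"wz":0,"gripper":0.6},
  {"dx":-0.2,"dy":0,"dz":0,"wx":0,"wy":0,"wz":0,"gripper":0.6},
])

```text
t: 12.73
position: [0.5671, -0.0549, 0.006]
orientation: [-0.048, 0.999, 0.001, -0.005]
wrist_force: [-0.2, 0.2, 0.0]
opening: 0.0173
```

```bash
python3 -c "
from q import *
rep(ctrl.state())"
```

```text
12.7333 [ 0.5671 -0.0549  0.006 ] rack [-0.0561 -0.0343] yaw 5.51 F [-0.21  0.15  0.  ] op 0.0173
```

servo_tool([
  {"dx":-0.1,"dy":0,"dz":0,"wx":0,"wy":0,"wz":0,"gripper":0.6},
  {"dx":-0.2,"dy":0,"dz":0,"wx":0,"wy":0,"wz":0,"gripper":0.6},
  {"dx":-0.2,"dy":0,"dz":0,"wx":0,"wy":0,"wz":0,"gripper":0.6},
])

```text
t: 12.98
position: [0.5688, -0.0547, 0.0059]
orientation: [-0.048, 0.999, 0.001, -0.006]
wrist_force: [-3.7, -0.3, 1.5]
opening: 0.0171
```

servo_tool([
  {"dx":-0.1,"dy":0,"dz":0,"wx":0,"wy":0,"wz":0,"gripper":0.6},
  {"dx":-0.15,"dy":0,"dz":0,"wx":0,"wy":0,"wz":0,"gripper":0.6},
  {"dx":-0.15,"dy":0,"dz":0,"wx":0,"wy":0,"wz":0,"gripper":0.6},
])

```text
t: 13.23
position: [0.5688, -0.0546, 0.0058]
orientation: [-0.048, 0.999, 0.001, -0.007]
wrist_force: [-8.3, -2.2, 6.7]
opening: 0.0172
```

The tool stopped advancing while the force rose to 8 N, so the box is against the backstop. Drawing back now.

servo_tool([
  {"dx":0.3,"dy":0,"dz":0,"wx":0,"wy":0,"wz":0,"gripper":0.6},
  {"dx":1,"dy":0,"dz":0,"wx":0,"wy":0,"wz":0,"gripper":0.6},
  {"dx":3,"dy":0,"dz":0,"wx":0,"wy":0,"wz":0,"gripper":0.6},
  {"dx":6,"dy":0,"dz":-1,"wx":0,"wy":0,"wz":0,"gripper":0.6},
  {"dx":8,"dy":0,"dz":-5,"wx":0,"wy":0,"wz":0,"gripper":0.6},
  {"dx":8,"dy":0,"dz":-9,"wx":0,"wy":0,"wz":0,"gripper":0.6},
  {"dx":8,"dy":0,"dz":-13,"wx":0,"wy":0,"wz":0,"gripper":0.6},
  {"dx":8,"dy":0,"dz":-17,"wx":0,"wy":0,"wz":0,"gripper":0.6},
])

```text
t: 13.9
position: [0.4906, -0.0625, 0.1788]
orientation: [-0.048, 0.999, 0.001, -0.007]
wrist_force: [2.0, -0.1, -0.1]
opening: 0.0168
```

servo_tool([
  {"dx":0,"dy":4,"dz":-4,"wx":0,"wy":0,"wz":0,"gripper":0.6},
  {"dx":0,"dy":8,"dz":-8,"wx":0,"wy":0,"wz":0,"gripper":0.6},
  {"dx":0,"dy":12,"dz":-8,"wx":0,"wy":0,"wz":0,"gripper":0.6},
  {"dx":0,"dy":16,"dz":-8,"wx":0,"wy":0,"wz":0,"gripper":0.6},
  {"dx":0,"dy":20,"dz":-8,"wx":0,"wy":0,"wz":0,"gripper":0.6},
  {"dx":0,"dy":24,"dz":-8,"wx":0,"wy":0,"wz":0,"gripper":0.6},
  {"dx":0,"dy":25,"dz":-8,"wx":0,"wy":0,"wz":0,"gripper":0.6},
  {"dx":0,"dy":25,"dz":-8,"wx":0,"wy":0,"wz":0,"gripper":0.6},
])

```text
t: 14.57
position: [0.467, 0.1907, 0.2597]
orientation: [-0.05, 0.999, 0.002, -0.006]
wrist_force: [-0.1, -0.8, 0.4]
opening: 0.0171
```

```bash
python3 - <<'E'
from q import *
s,st=snap("side");rep(st)
t,_=snap("top")
save(s,"s8.png",np.hstack([cv2.resize(s["frame"][160:310,260:410],(400,400)),cv2.resize(t["frame"][120:220,320:420],(400,400),interpolation=cv2.INTER_CUBIC)]))
E
```

```text
14.5667 [0.467  0.1907 0.2597] rack [-0.1322  0.2197] yaw 5.68 F [-0.13 -0.82  0.38] op 0.0171
```

View pics/s8.png

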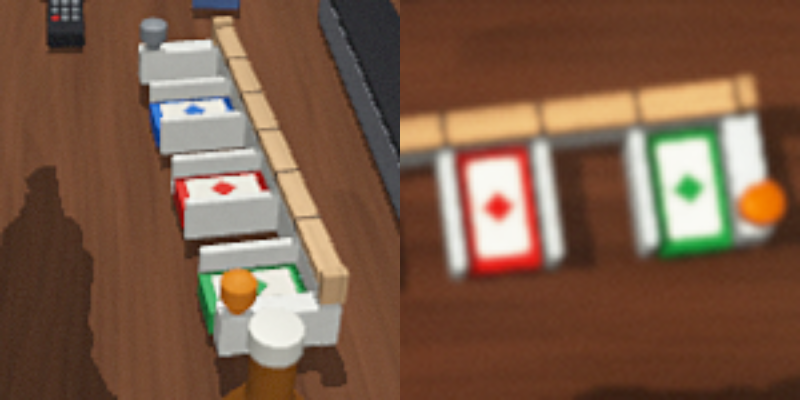

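The red box sits in gap d at (498,208) in the crop, and its depth matches that of the green box. Everything else stands as before and the hand is clear.

```bash
python3 - <<'E'
from q import *
from meas import *
s,st=snap("top")
r,b=redbox(s,(320,140,370,200));print("red",r[0],((np.array(r[0])/1000-z["O"])@z["R"]).round(4))
h=mask(s,(50,120,40),(75,255,255),(370,140,420,190));c=max(cv2.findContours(h,0,1)[0],key=cv2.contourArea)
r=cv2.minAreaRect(np.float32(plane(s,cv2.convexHull(c)[:,0],.024)[:,:2]));print("green",((np.array(r[0])-z["O"])@z["R"]).round(4))
job.sign_off()
E
```

```text
red (619.5782470703125, -51.23216247558594) [-0.0035 -0.0357]
green [-0.0053 -0.1698]
the job is handed in; nothing more can be done
```

The red card box is fully home in the third gap from the orange-knob end (gap d), and the job is handed in at about 15 s on the robot's clock.

- **Count:** The orange knob is at the right end. I set the fingertip down mid-gap f and slid it over e to the middle of d, pressing about 2–3 N. The stop was within about 1 mm of the middle by my rack fix. I then lifted straight off.
- **Push:** With the fingers loosely straddling the box, I slid it sideways along the table to line up with gap d. I then pushed it in from behind until the hand stopped and the force rose to about 8 N against the backstop. The hand was then drawn back clear.
- **Last checks:** The top camera puts the red box at (-3.5, -35.7) mm in the rack frame, against a target of (-2, -33). The already-filed green box reads (-5.3, -169.8) in the same view, so the same few millimetres of camera bias shows there. The close view around the rack showed the neighbouring boxes, knobs and rail undisturbed. I did not re-measure the items farther away, but the arm did not go near them.
- **Disagreements:** The top and wrist cameras differed by about 3 mm on the rack's position; I used the wrist camera. At the backstop the wrist also read about 7 N upward. I did not explain this, but no lifting was seen.

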